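# Nest the cast pulp pots

## Task

Pack up the three grey cast pots: take the wooden tamper out of the widest pot and stand it upright in the wooden tray, then nest the pots in size order, the middle one in the widest and the smallest in the middle one, each collar resting level on the rim below. Leave the widest pot upright where it stands, lower the pots gently rather than dropping or forcing them, and do not disturb the other things on the table.

Things in the scene. Friction and masses are not known exactly. Their poses are not given: they have to be found in the camera images.
- pot_large: widest of three round grey pulp pots of one shape: upright collar 34 mm tall on top, wall 12 mm, outer diameter 136, inner 112 mm; tapered body below, outer 104 mm at the foot, 122 at its top. Height 96 mm, floor 8 mm thick, 0.34 kg, loose. The tamper stands in it at the start. Origin: centre of its underside; z up its axis.
- pot_middle: middle pot: collar 34 mm tall, wall 12 mm, outer diameter 120, inner 96 mm; body 50 mm tall, outer 88 mm at foot, 106 at top. Height 84, floor 8 mm, 0.2-0.34 kg. It drops into the widest pot, 3 mm play all round, until its collar rests on that rim, origin 46 mm above that pot's. The collar can be pinched from above, a finger inside. Origin: centre of its underside; z up its axis.
- pot_small: smallest pot: collar 34 mm tall, wall 12 mm, outer diameter 104, inner 80 mm; body 38 mm tall, outer 72 mm at foot, 90 at top. Height 72, floor 8 mm, 0.14-0.25 kg. Seats in the middle pot in the same way, origin 46 mm above that pot's; it would fall right into the widest one. Origin: centre of its underside; z up its axis.
- tamper: turned wooden tamper standing on its foot inside the widest pot: round foot 56 mm in diameter and 28 mm high, then up to 36 mm a cone, then a plain round handle 24 mm in diameter up to its flat top, 150 mm above the foot's underside. About 0.12 to 0.21 kg. Origin at the centre of its underside, z along the handle.
- tray: low open wooden tool tray, fixed to the table, empty, 160 mm (its x) by 150 mm (its y), walls 6 mm thick and 30 mm high, floor 6 mm thick. Origin at the centre of its underside.
- sponge: bystander: yellow sponge, 75 x 50 x 24 mm, lying flat. Origin at the centre of its underside.
- pigment_jar: bystander: amber glass jar with a black cap, 44 mm in diameter, 60 mm tall. Origin at the centre of its underside.
- relief_tile: bystander: white plaster tile 120 x 90 x 18 mm, lying flat. Origin at the centre of its underside.
- spatula: bystander: spatula 200 mm long lying flat along its x. Origin under its middle.
- bronze_figure: bystander: small bronze figure, 60 mm in diameter, 104 mm tall. Origin at the centre of its underside.
- mug: bystander: white mug, 76 mm in diameter, 85 mm tall, its handle reaching out 37 mm to its +y. Origin at the centre of its underside.
- sanding_block: bystander: cork sanding block 90 x 55 x 30 mm, lying flat. Origin at the centre of its underside.

How it is judged:
By the outcome, as a careful person would: the job done as asked, in the order asked, and still so for the second after the job is handed in, with the robot touching nothing.
It also fails if it takes over 72 s, if anything falls off the work surface, if the arm or the gripper's body presses on something with over 40 N, if the wrist force passes 120 N, or if a joint passes its speed limit or range.

## Robot

A 6-joint arm with a two-finger parallel gripper is mounted at the origin on the work surface. World frame = base frame: x ahead of the robot, y to its left, z up, the work surface at z = 0. Lengths are in mm, angles in rad, forces in N, time in s.
With the tool pointing down it reaches from about 300 to 875 mm from the base axis. Payload 4.2 kg.
Tool frame: the origin (TCP) lies at the very end of the fingers, on their centre line; the grasp point (between the pads) lies 19 mm behind it (manip.grip_point_offset is the z of the grasp point in the tool frame, in mm); z points along the fingers, y is the line along which they close (so a half turn about z gives the same grasp; the last joint's range is limited). The gripper opens to 85 mm and grips with 20 to 120 N. Pads are 22 mm wide; open, the fingers measure 114 mm over their backs; the gripper's body (76 mm by 85 mm) begins 54 mm behind the grasp point. The pads swing forward as they close: fully open they stand 13 mm farther back than shut.
Start: joints at [1.206, 0.32, 1.565, -0, 1.257, -0.02], TCP at [194.357, 541.172, 231.338] pointing down, gripper open.
Joint ranges: [-3.11, 3.11], [-0.84, 2.01], [0.21, 2.61], [-1.34, 4.49], [0.05, 2.63], [-2.56, 2.56]. Speed limits (rad/s): [2.57, 2.57, 3.14, 3.14, 3.14, 3.14].

## Interface

Orientations are given as a unit quaternion [x, y, z, w].
In Python, from cell import manip gives the robot as it stands. The module is installed in compiled form; this text tells all that it offers.
- The arm moves only by the tool apply_moves, never from a script. Its argument "plan" is a list of rows, each an object of numbers: "x", "y", "z": the shift along the tool's x, y, z in cm; "twist": the turn about the tool's z in degrees. A call has 1 to 8 rows; each row shifts and turns the commanded pose from where the row before left it, along the tool's axes as they then stand; what a row does not reach is not made up. A row lasts 1/12 s, in which the tool goes at most 41.7 mm and 7.16 degrees, less where a joint would pass 70% of its speed; a pose out of reach is approached as far as the arm can. A call with a gripper value outside its range is refused whole. "claw" is the closure, from 0 (fully open) to 1 (shut), set as the call begins (left out, the last holds). The fingers move at their own pace and stop on an object; "force" is the grip in N (left out, the last holds). Time passes only in rows, so rows that do not move let the fingers close. It gives the time, the measured TCP pose, the force, the opening and the grip force at its end, in the units of the state.
- manip.state(): the state, without advancing time (a new reading comes with each control period).
- manip.camera(name): name is "scene" or "top" or "wrist"; returns a dict with "pixels" (420x560x3 uint8, blue, green, red), "vfov" (degrees; the focal length in pixels is half the picture's height over the tangent of half this angle, whatever the lens; pixels are square), "cx", "cy" (the principal point, pixels), "k1" (the pictures are not rectified: a ray, as slopes to the right and down, at radius r is drawn at 1 + k1 r^2 times it, then the intrinsics apply), "origin" and "attitude" of the camera in the world; the wrist camera has in their place "tool_from_camera" (4x4, takes a point from camera to tool coordinates, whose origin is the TCP and whose axes are the flange's). Camera axes: x right, y down, z forward; pixel columns grow to the right and rows downward; lengths in mm; the calibration is good to about 2 mm. A picture is of the moment at which its call begins: read the wrist's pose just before it. There is no depth.
- manip.job_done(): hands the job in; it is judged then, once.
The state is a dict: "time": time; "joint_pos": joint angles; "dq": joint speeds; "joint_efforts": joint torques, N m; "tcp_pos": TCP position; "eef_rot": TCP orientation; "ft_force": force on the tool from outside, world axes, zero at the start; "wrist_torque": the same for the moment, N m; "finger_gap": finger opening in mm; "grip_force": force on a finger pad.
Only numpy, scipy, OpenCV 4.12 (cv2) and the standard library are available. Lean on these libraries where they do the work, as an engineer would, in place of code of your own. Each camera call takes 0.05 s, during which the arm holds its last target. There are 200 camera calls.

## Working session

There is one attempt and no reset: what is moved stays moved. The work goes in short steps, Python scripts to look and compute and a tool call to move; the robot and the scene stay as the last step left them, time stands still between calls to the robot, and variables do not carry over. Pictures are saved under pics/ and viewed, at most 11 in all, crops included, and the job is handed in when it is done.

Besides the shell and the picture viewer there is one more tool, called after "Call:" as name([rows], argument=value, ...), one row to a line, values as JSON. apply_moves: Moves the arm, as the interface text tells. Its arguments: {"type":"object","properties":{"plan":{"type":"array"},"claw":{"type":"number"},"force":{"type":"number"}},"required":["plan"]}

```bash
mkdir -p pics
python3 - <<'E'
from cell import manip
import cv2
for n in("scene","top"):
    c=manip.camera(n); cv2.imwrite(f"pics/{n}0.png",c["pixels"])
    print({k:(v.tolist() if hasattr(v,'tolist') else v) for k,v in c.items() if k!="pixels"})
c=manip.camera("wrist");print(c["tool_from_camera"],c["vfov"],c["cx"],c["cy"],c["k1"])
print(manip.state(),manip.grip_point_offset)
E
```

```text
{'vfov': 47.622816453197544, 'cx': 277.5043936240526, 'cy': 209.99495792505283, 'k1': -0.007130260842461845, 'origin': [1313.9362490958767, 310.2789327733142, 989.1041423461847], 'attitude': [0.5353826193855072, 0.7687859498087813, -0.2927057238993107, -0.19146010924760118]}
{'vfov': 53.22811509169017, 'cx': 276.89370038279463, 'cy': 202.83125350736813, 'k1': -0.052340616742586984, 'origin': [271.9922553491485, 24.009494226709553, 1434.0479323637576], 'attitude': [-0.7018691547891281, 0.7054411445785679, -0.07043062063336258, 0.06907972762304568]}
[[ 9.39439053e-04 -9.57423574e-01 -2.88685327e-01  7.33673248e+01]
 [ 9.99999530e-01  9.68941749e-04  4.07050125e-05 -6.82428433e-01]
 [ 2.40747327e-04 -2.88685229e-01  9.57424034e-01 -1.42496145e+02]
 [ 0.00000000e+00  0.00000000e+00  0.00000000e+00  1.00000000e+00]] 63.44675399843759 280.07489377887174 208.34269878105218 -0.009095209384756636
{'time': 0.15, 'joint_pos': array([ 1.20597872e+00,  3.20142335e-01,  1.56537296e+00,  4.60553858e-05,
        1.25741926e+00, -1.99865628e-02]), 'dq': array([ 0.00086683, -0.00235243, -0.00391121, -0.00140798, -0.00174355,
       -0.00030003]), 'joint_efforts': array([ 4.94422166e-04, -4.15841210e+01, -2.34342563e+01,  8.69943460e-05,
        5.80850086e-03, -6.50134240e-06]), 'tcp_pos': array([194.2243681 , 540.82844045, 230.68700274]), 'eef_rot': array([ 1.71569527e-01,  9.85171785e-01, -6.54385121e-04, -1.49795183e-04]), 'ft_force': array([ 0.21310791, -0.72650784, -0.176287  ]), 'wrist_torque': array([-0.01157359,  0.01984553,  0.00956356]), 'grip_force': 0.0, 'finger_gap': 85.23553752913526} -18.700000000000003
```

View pics/top0.png

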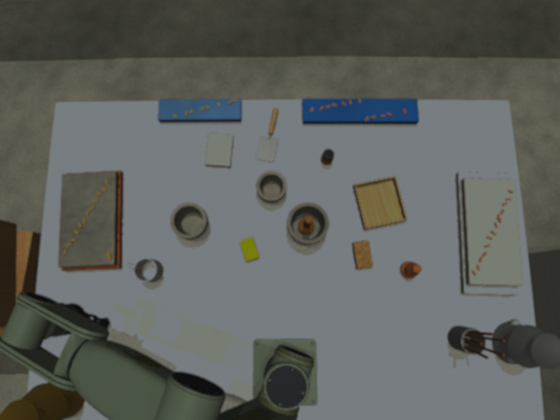

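View pics/scene0.png

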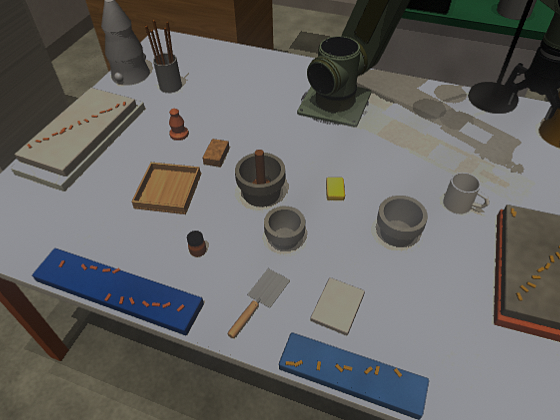

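The top view shows the large pot with the tamper near (307,224), the middle pot near (189,221), the small pot near (271,187) and the tray near (380,203). The scene view agrees: large pot (260,178), middle (401,220), small (285,228).

```bash
cat > h.py <<'E'
import numpy as np, cv2
from scipy.spatial.transform import Rotation as R
from cell import manip
def grab(n):
    s=manip.state(); c=manip.camera(n)
    if n=="wrist":
        T=np.eye(4);T[:3,:3]=R.from_quat(s["eef_rot"]).as_matrix();T[:3,3]=s["tcp_pos"]
        c["M"]=T@np.array(c["tool_from_camera"])
    else:
        T=np.eye(4);T[:3,:3]=R.from_quat(c["attitude"]).as_matrix();T[:3,3]=c["origin"];c["M"]=T
    return c
def cast(c,pts,z):
    h=c["pixels"].shape[0];f=h/2/np.tan(np.radians(c["vfov"])/2)
    K=np.array([[f,0,c["cx"]],[0,f,c["cy"]],[0,0,1]])
    u=cv2.undistortPoints(np.array(pts,float).reshape(-1,1,2),K,np.array([c["k1"],0,0,0.]))[:,0]
    d=np.c_[u,np.ones(len(u))]@c["M"][:3,:3].T;o=c["M"][:3,3]
    return (o+d*((z-o[2])/d[:,2])[:,None])[:,:2]
def circ(p):
    A=np.c_[2*p,np.ones(len(p))];s=np.linalg.lstsq(A,(p**2).sum(1),rcond=None)[0]
    return s[:2],np.sqrt(s[2]+s[:2]@s[:2])
def totool(p):
    "world target xy -> tool shift in cm"
    s=manip.state();m=R.from_quat(s["eef_rot"]).as_matrix()
    return (m.T@(np.r_[p,s["tcp_pos"][2]]-s["tcp_pos"]))/10
E
python3 - <<'E'
from h import *
c=grab("top");im=c["pixels"].astype(int)
b,g,r=im[...,0],im[...,1],im[...,2]
m=((b-r<6)).astype(np.uint8)*255
cv2.imwrite("pics/m.png",m)
for nm,(u,v),z in [("L",(307,224),96),("M",(189,221),84),("S",(271,187),72)]:
    w=np.zeros_like(m);w[v-30:v+30,u-30:u+30]=m[v-30:v+30,u-30:u+30]
    cs=max(cv2.findContours(w,0,1)[0],key=cv2.contourArea)
    hull=cv2.convexHull(cs)[:,0];P=cast(c,hull,z);print(nm,circ(P),len(hull),[im[v,u+k].tolist() for k in (-24,-17,-8,0,30)])
print("tamper",cast(c,[(307,224)],120),"tray",cast(c,[(355,187),(396,178),(406,221),(366,229)],30))
print("others",cast(c,[(362,254),(410,269),(250,250),(327,157),(267,150),(219,150),(150,270)],20).round())
E
```

```text
L (array([459.66113775, -73.98986207]), np.float64(79.59900609337556)) 28 [[128, 124, 118], [63, 73, 75], [33, 58, 84], [15, 28, 39], [129, 125, 118]]
M (array([471.38389533, 303.22256863]), np.float64(73.20759194700291)) 22 [[128, 125, 119], [79, 92, 93], [46, 54, 54], [83, 96, 98], [128, 125, 119]]
S (array([588.41259905,  40.23800052]), np.float64(64.56505434757302)) 31 [[128, 125, 118], [128, 125, 119], [61, 71, 72], [79, 92, 94], [128, 125, 119]]
tamper [[466.25408999 -74.20086663]] tray [[ 607.49516313 -249.19606434]
 [ 639.07164732 -393.74260317]
 [ 487.84044976 -418.82740189]
 [ 461.31848549 -280.49554598]]
others [[ 378. -265.]
 [ 326. -425.]
 [ 394.  112.]
 [ 719. -157.]
 [ 746.   55.]
 [ 747.  224.]
 [ 328.  447.]]
```

View pics/m.png

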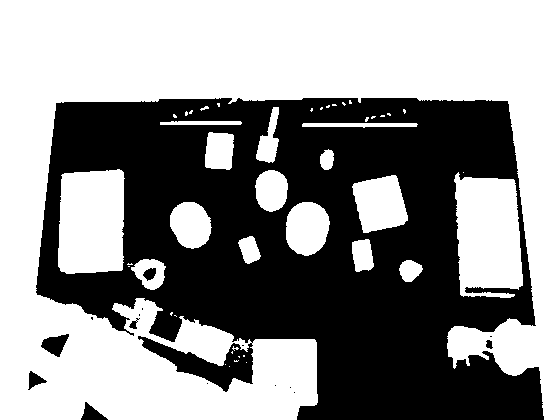

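The mask shows the pots with their shadows attached at the lower right, so I'll tighten it to g>b.

Run:
```python
from h import *
for n,cc in (("top",((307,224),(189,221),(271,187))),("scene",((260,178),(401,220),(285,228)))):
    c=grab(n);im=cv2.GaussianBlur(c["pixels"],(3,3),0).astype(int)
    b,g,r=im[...,0],im[...,1],im[...,2]
    m=((g-b>3)).astype(np.uint8)*255
    for nm,(u,v),z in zip("LMS",cc,(96,84,72)):
        w=np.zeros_like(m);w[v-30:v+30,u-30:u+30]=m[v-30:v+30,u-30:u+30]
        if n=="scene": w[v:]=0
        cs=max(cv2.findContours(w,0,1)[0],key=cv2.contourArea)
        hull=cv2.convexHull(cs)[:,0];P=cast(c,hull,z);print(n,nm,circ(P),cv2.boundingRect(cs))
```

```text
top L (array([457.82900906, -72.86623435]), np.float64(77.32080406723145)) (287, 203, 42, 51)
top M (array([472.56495693, 304.39019307]), np.float64(70.66218125376129)) (170, 202, 41, 46)
top S (array([588.31708789,  39.6861415 ]), np.float64(61.627676751629075)) (256, 171, 31, 40)
scene L (array([470.256293  , -78.74281923]), np.float64(68.35945770668089)) (235, 149, 50, 29)
scene M (array([488.40082631, 312.86915273]), np.float64(59.284693827807246)) (379, 196, 49, 24)
scene S (array([604.70823095,  41.2591647 ]), np.float64(51.88860754482772)) (264, 206, 41, 22)
```

Call:
apply_moves([
  {"twist": -6.67},
  {"twist": -6.67},
  {"twist": -6.67},
  {"x": -1.36, "y": -3.08, "z": -0.35},
  {"x": -1.36, "y": -3.08, "z": -0.35},
  {"x": -1.36, "y": -3.08, "z": -0.35},
  {"x": -1.36, "y": -3.08, "z": -0.35},
  {"x": -1.36, "y": -3.08, "z": -0.35},
], claw=0.3, force=60)

```text
$.plan[0]: bad value
```

Call:
apply_moves([
  {"x": -1.36, "y": -3.08, "z": -0.35},
  {"x": -1.36, "y": -3.08, "z": -0.35},
  {"x": -1.36, "y": -3.08, "z": -0.35},
  {"x": -1.36, "y": -3.08, "z": -0.35},
  {"x": -1.36, "y": -3.08, "z": -0.35},
  {"x": -1.36, "y": -3.08, "z": -0.35},
  {"x": -1.36, "y": -3.08, "z": -0.35},
  {"x": -1.36, "y": -3.08, "z": -0.35},
])

```text
$.plan[0]: bad value
```

Call:
apply_moves([
  {"x": -1.36, "y": -3.08, "z": -0.35},
  {"x": -1.36, "y": -3.08, "z": -0.35},
  {"x": -1.36, "y": -3.08, "z": -0.35},
  {"x": -1.36, "y": -3.08, "z": -0.35},
  {"x": -1.36, "y": -3.08, "z": -0.35},
  {"x": -1.36, "y": -3.08, "z": -0.35},
  {"x": -1.36, "y": -3.08, "z": -0.35},
  {"x": 0},
])

```text
$.plan[0]: bad value
```

Run:
```python
from h import *
c=grab("wrist");cv2.imwrite("pics/w1.png",c["pixels"]);np.save("w1M.npy",c["M"])
s=manip.state();print(s["time"],s["tcp_pos"],s["eef_rot"],s["finger_gap"],s["joint_pos"])
```

```text
0.35 [194.30832826 541.06766907 231.14953268] [ 1.71553270e-01  9.85174832e-01 -1.55181669e-04 -3.96902669e-05] 85.40869580502819 [ 1.20600473e+00  3.19743027e-01  1.56477308e+00  1.95253394e-05
  1.25739636e+00 -1.99854240e-02]
```

View pics/w1.png

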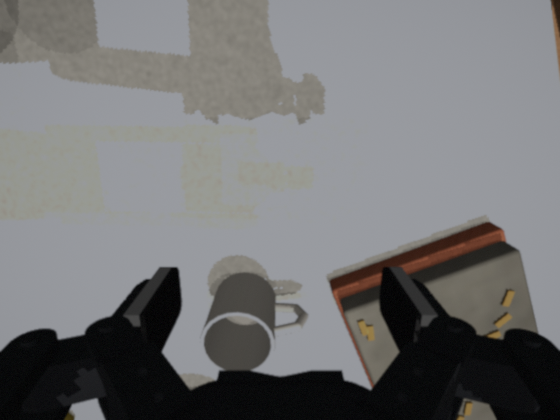

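The moves were refused, so this view is still over the mug at (240,320). I'll give all four keys in every row.

Call:
apply_moves([
  {"x": 0, "y": 0, "z": -0.5, "twist": -6.67},
  {"x": 0, "y": 0, "z": -0.5, "twist": -6.67},
  {"x": 0, "y": 0, "z": -0.5, "twist": -6.67},
  {"x": -1.36, "y": -3.08, "z": -0.3, "twist": 0},
  {"x": -1.36, "y": -3.08, "z": -0.3, "twist": 0},
  {"x": -1.36, "y": -3.08, "z": -0.3, "twist": 0},
  {"x": -1.36, "y": -3.08, "z": -0.3, "twist": 0},
  {"x": -1.36, "y": -3.08, "z": -0.3, "twist": 0},
], claw=0.3, force=60)

```text
time: 1.02
tcp_pos: [263.3, 386.0, 261.5]
eef_rot: [-0.003, 1.0, 0.0, 0.0]
ft_force: [-0.1, 0.4, -0.1]
finger_gap: 59.9
grip_force: 0.0
```

Call:
apply_moves([
  {"x": -1.36, "y": -3.08, "z": -0.3, "twist": 0},
  {"x": -1.36, "y": -3.08, "z": -0.3, "twist": 0},
  {"x": -1.36, "y": -3.08, "z": -0.3, "twist": 0},
  {"x": -1.36, "y": -3.08, "z": -0.3, "twist": 0},
  {"x": -1.36, "y": -3.08, "z": -0.3, "twist": 0},
  {"x": -1.36, "y": -3.08, "z": -0.3, "twist": 0},
  {"x": -1.36, "y": -3.08, "z": -0.3, "twist": 0},
  {"x": -1.36, "y": -3.08, "z": -0.3, "twist": 0},
])

```text
time: 1.68
tcp_pos: [373.2, 140.0, 285.7]
eef_rot: [-0.002, 1.0, 0.0, 0.0]
ft_force: [1.1, 0.9, 0.4]
finger_gap: 59.7
grip_force: 0.0
```

Call:
apply_moves([
  {"x": -1.36, "y": -3.08, "z": -0.3, "twist": 0},
  {"x": -1.36, "y": -3.08, "z": -0.3, "twist": 0},
  {"x": -1.36, "y": -3.08, "z": -0.3, "twist": 0},
  {"x": -1.36, "y": -3.08, "z": -0.3, "twist": 0},
  {"x": -1.36, "y": -3.08, "z": -0.3, "twist": 0},
  {"x": -1.36, "y": -3.08, "z": -0.3, "twist": 0},
  {"x": -1.36, "y": -3.08, "z": -0.3, "twist": 0},
  {"x": 0, "y": 0, "z": 0, "twist": 0},
])

```text
time: 2.35
tcp_pos: [471.4, -78.3, 306.4]
eef_rot: [0.0, 1.0, -0.001, 0.001]
ft_force: [1.0, 1.0, 0.9]
finger_gap: 59.6
grip_force: 0.0
```

Run:
```python
from h import *
c=grab("wrist");cv2.imwrite("pics/w2.png",c["pixels"]);np.save("w2M.npy",c["M"])
s=manip.state();print(s["time"],s["tcp_pos"],s["eef_rot"],s["finger_gap"],s["joint_pos"])
```

```text
2.4 [469.96432116 -75.84563613 306.11380936] [-1.35040603e-04  9.99999981e-01 -1.27650340e-04  6.12959247e-05] 60.18738662827932 [-1.84013189e-01  1.20420361e-01  1.64012854e+00 -2.32720972e-04
  1.38087649e+00 -1.75503568e+00]
```

View pics/w2.png

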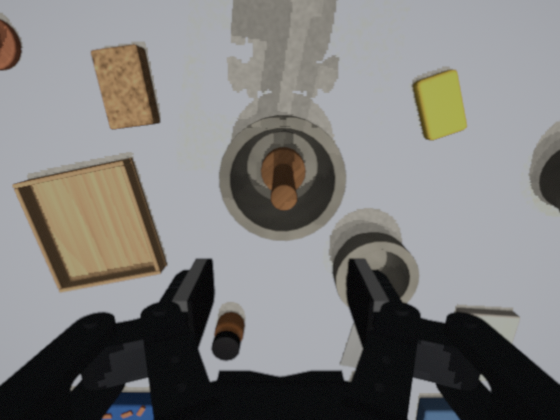

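The wrist view shows the large pot's rim around (283,178), the tamper's top at (284,199) with its foot at (284,170), the tray's rim corners at about (18,185), (132,160), (163,271) and (62,290), and the small pot's rim near (376,272).

Run:
```python
from h import *
c=grab("wrist");c["M"]=np.load("w2M.npy");im=cv2.imread("pics/w2.png").astype(int)
b,g,r=im[...,0],im[...,1],im[...,2]
m=((g-b>3)).astype(np.uint8);w=np.zeros_like(m);w[100:250,205:355]=m[100:250,205:355]
n,l,st,ce=cv2.connectedComponentsWithStats(w);k=1+st[1:,4].argmax();print(st[k])
cs=max(cv2.findContours((l==k).astype(np.uint8),0,1)[0],key=cv2.contourArea)
P=cast(c,cv2.convexHull(cs)[:,0],96)
q=[circ(P)]
# keep lower part (rim unoccluded by shadow side)
hull=cv2.convexHull(cs)[:,0];q.append(circ(cast(c,hull[hull[:,1]>150],96)));print(q)
print("tamper top",cast(c,[(284,198)],158),"foot",cast(c,[(283,168)],44))
print("tray",cast(c,[(18,185),(132,160),(163,271),(62,290)],30),cast(c,[(18,185),(132,160),(163,271),(62,290)],30).mean(0))
print("small",cast(c,[(335,262),(418,273)],72))
```

```text
[  219   100   127   141 13685]
[(array([466.31815515, -77.94992809]), np.float64(72.30088254537816)), (array([474.72109702, -77.55331455]), np.float64(66.83222661218304))]
tamper top [[476.21268403 -75.94779657]] foot [[469.7406967  -76.27246545]]
tray [[ 494.12239492 -413.1972015 ]
 [ 462.34469322 -263.29607047]
 [ 614.52339584 -239.98186591]
 [ 644.55405982 -384.9568829 ]] [ 553.88613595 -325.35800519]
small [[580.10108738 -12.77806983]
 [594.85982913  90.13540534]]
```

Call:
apply_moves([
  {"x": -0.2, "y": 0, "z": 3, "twist": 0},
  {"x": -0.3, "y": 0, "z": 3, "twist": 0},
  {"x": 0, "y": 0, "z": 3, "twist": 0},
  {"x": 0, "y": 0, "z": 3, "twist": 0},
  {"x": 0, "y": 0, "z": 3, "twist": 0},
  {"x": 0, "y": 0, "z": 2.5, "twist": 0},
  {"x": 0, "y": 0, "z": 1.2, "twist": 0},
  {"x": 0, "y": 0, "z": 0, "twist": 0},
])

```text
time: 3.12
tcp_pos: [471.3, -71.8, 116.7]
eef_rot: [-0.003, 1.0, 0.001, -0.003]
ft_force: [-0.4, -0.1, -1.6]
finger_gap: 59.8
grip_force: 0.0
```

Call:
apply_moves([
  {"x": 0, "y": 0, "z": 0, "twist": 0},
  {"x": 0, "y": 0, "z": 0, "twist": 0},
  {"x": 0, "y": 0, "z": 0, "twist": 0},
  {"x": 0, "y": 0, "z": 0, "twist": 0},
  {"x": 0, "y": 0, "z": 0, "twist": 0},
  {"x": 0, "y": 0, "z": 0, "twist": 0},
], claw=1, force=50)

```text
time: 3.62
tcp_pos: [475.0, -73.6, 120.6]
eef_rot: [-0.002, 1.0, -0.0, 0.001]
ft_force: [-0.0, -0.3, 6.4]
finger_gap: 22.8
grip_force: 49.3
```

Call:
apply_moves([
  {"x": 0, "y": 0, "z": -0.7, "twist": 0},
  {"x": 0, "y": 0, "z": -1.3, "twist": 0},
  {"x": 0, "y": 0, "z": -2, "twist": 0},
  {"x": 0, "y": 0, "z": -2.5, "twist": 0},
  {"x": 0, "y": 0, "z": -2.5, "twist": 0},
  {"x": 0, "y": 0, "z": -2, "twist": 0},
  {"x": 0, "y": 0, "z": -1, "twist": 0},
  {"x": 0, "y": 0, "z": 0, "twist": 0},
])

```text
time: 4.28
tcp_pos: [475.1, -73.9, 241.5]
eef_rot: [-0.002, 1.0, -0.0, 0.002]
ft_force: [-0.9, -0.3, -1.4]
finger_gap: 22.8
grip_force: 49.1
```

Call:
apply_moves([
  {"x": -0.4, "y": -1.5, "z": 0, "twist": 0},
  {"x": -1, "y": -3, "z": 0, "twist": 0},
  {"x": -1.2, "y": -3.8, "z": 0, "twist": 0},
  {"x": -1.2, "y": -3.8, "z": 0, "twist": 0},
  {"x": -1.2, "y": -3.8, "z": 0, "twist": 0},
  {"x": -1.2, "y": -3.8, "z": 0, "twist": 0},
  {"x": -1, "y": -3, "z": 0, "twist": 0},
  {"x": -0.6, "y": -2, "z": 0, "twist": 0},
])

```text
time: 4.95
tcp_pos: [553.0, -323.2, 236.4]
eef_rot: [-0.001, 1.0, 0.0, -0.002]
ft_force: [0.5, 0.3, -1.0]
finger_gap: 22.9
grip_force: 49.3
```

Call:
apply_moves([
  {"x": 0, "y": 0, "z": 0, "twist": 0},
  {"x": 0, "y": 0, "z": 0, "twist": 0},
  {"x": 0, "y": 0, "z": 0, "twist": 0},
  {"x": 0, "y": 0, "z": 0, "twist": 0},
])

```text
time: 5.28
tcp_pos: [552.7, -319.0, 238.6]
eef_rot: [-0.003, 1.0, 0.001, -0.001]
ft_force: [-0.9, 0.2, -2.2]
finger_gap: 22.6
grip_force: 49.5
```

Run:
```python
from h import *
c=grab("wrist");w=c["pixels"];s=grab("scene")["pixels"];
cv2.imwrite("pics/w3.png",np.hstack([cv2.resize(w,(400,300)),cv2.resize(s[100:310,100:380],(400,300))]))
np.save("w3M.npy",c["M"]);np.save("w3.npy",w)
s=manip.state();print(s["time"],s["tcp_pos"],s["eef_rot"],s["finger_gap"],s["joint_pos"],s["ft_force"])
```

```text
5.3833 [ 552.97732766 -319.06347521  239.31322415] [-2.83133170e-03  9.99995960e-01  2.04225931e-04 -1.44765583e-04] 22.816683794856896 [-5.41443571e-01  4.16628672e-01  1.39482830e+00  2.05410463e-04
  1.33059487e+00 -2.11795148e+00] [-0.03468926 -0.51457569 -2.12305219]
```

View pics/w3.png

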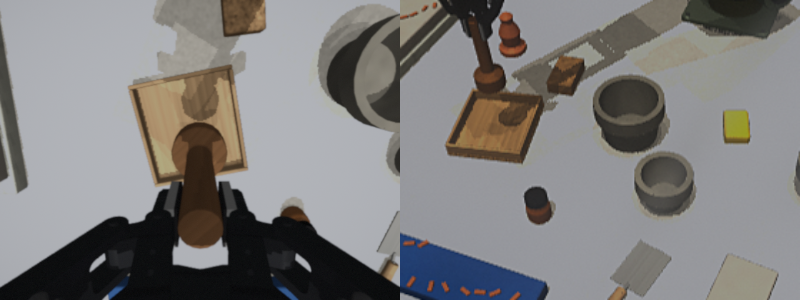

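The combined picture shows the tamper hanging upright over the middle of the tray (tray centre at about (190,125) in the left half). I'll lower it.

Call:
apply_moves([
  {"x": 0, "y": 0, "z": 1, "twist": 0},
  {"x": 0, "y": 0, "z": 2.5, "twist": 0},
  {"x": 0, "y": 0, "z": 2.5, "twist": 0},
  {"x": 0, "y": 0, "z": 2.5, "twist": 0},
  {"x": 0, "y": 0, "z": 1.5, "twist": 0},
  {"x": 0, "y": 0, "z": 1, "twist": 0},
  {"x": 0, "y": 0, "z": 0.5, "twist": 0},
  {"x": 0, "y": 0, "z": 0.2, "twist": 0},
])

```text
time: 6.05
tcp_pos: [553.1, -319.9, 121.7]
eef_rot: [-0.002, 1.0, 0.0, -0.0]
ft_force: [0.0, 0.3, -1.2]
finger_gap: 22.6
grip_force: 49.5
```

Call:
apply_moves([
  {"x": 0, "y": 0, "z": 0, "twist": 0},
  {"x": 0, "y": 0, "z": 0, "twist": 0},
  {"x": 0, "y": 0, "z": 0.1, "twist": 0},
  {"x": 0, "y": 0, "z": 0.1, "twist": 0},
  {"x": 0, "y": 0, "z": 0.1, "twist": 0},
  {"x": 0, "y": 0, "z": 0, "twist": 0},
])

```text
time: 6.55
tcp_pos: [553.2, -320.3, 119.4]
eef_rot: [-0.002, 1.0, -0.0, 0.0]
ft_force: [0.2, -0.3, -0.6]
finger_gap: 23.0
grip_force: 49.5
```

Call:
apply_moves([
  {"x": 0, "y": 0, "z": 0.1, "twist": 0},
  {"x": 0, "y": 0, "z": 0, "twist": 0},
  {"x": 0, "y": 0, "z": 0, "twist": 0},
])

```text
time: 6.8
tcp_pos: [553.4, -320.4, 118.7]
eef_rot: [-0.002, 1.0, -0.0, 0.0]
ft_force: [-0.9, 0.8, 1.1]
finger_gap: 22.6
grip_force: 49.6
```

Call:
apply_moves([
  {"x": 0, "y": 0, "z": 0, "twist": 0},
  {"x": 0, "y": 0, "z": 0, "twist": 0},
  {"x": 0, "y": 0, "z": 0, "twist": 0},
  {"x": 0, "y": 0, "z": 0, "twist": 0},
  {"x": 0, "y": 0, "z": -1, "twist": 0},
  {"x": 0, "y": 0, "z": -2, "twist": 0},
  {"x": 0, "y": 0, "z": -3, "twist": 0},
  {"x": 0, "y": 0, "z": -3, "twist": 0},
], claw=0.35)

```text
time: 7.47
tcp_pos: [552.8, -320.0, 209.2]
eef_rot: [-0.002, 1.0, 0.0, -0.001]
ft_force: [1.5, -0.7, 0.2]
finger_gap: 55.5
grip_force: 0.0
```

Call:
apply_moves([
  {"x": 0, "y": 0, "z": -3.5, "twist": 0},
  {"x": 0, "y": 0, "z": -3.5, "twist": 0},
  {"x": 0.4, "y": 3.6, "z": -0.7, "twist": 0},
  {"x": 0.4, "y": 3.6, "z": -0.7, "twist": 0},
  {"x": 0.4, "y": 3.6, "z": -0.7, "twist": 0},
  {"x": 0.4, "y": 3.6, "z": 0, "twist": 0},
  {"x": 0.4, "y": 3.6, "z": 0, "twist": 0},
  {"x": 0.4, "y": 3.6, "z": 0, "twist": 0},
])

```text
time: 8.13
tcp_pos: [527.7, -102.8, 300.5]
eef_rot: [-0.002, 1.0, -0.0, 0.001]
ft_force: [-0.7, 0.2, -0.1]
finger_gap: 55.8
grip_force: 0.0
```

Call:
apply_moves([
  {"x": 0.4, "y": 3.6, "z": 0, "twist": 0},
  {"x": 0.4, "y": 3.6, "z": 0, "twist": 0},
  {"x": 0.4, "y": 3.6, "z": 0, "twist": 0},
  {"x": 0.4, "y": 3.6, "z": 0, "twist": 0},
  {"x": 0.4, "y": 3.6, "z": 0, "twist": 0},
  {"x": 0.4, "y": 3.6, "z": 0, "twist": 0},
  {"x": 0.4, "y": 3.6, "z": 0, "twist": 0},
  {"x": 0.4, "y": 3.6, "z": 0, "twist": 0},
])

```text
time: 8.8
tcp_pos: [494.4, 185.2, 300.4]
eef_rot: [-0.002, 1.0, 0.0, 0.001]
ft_force: [0.6, -0.2, 0.0]
finger_gap: 55.1
grip_force: 0.0
```

Call:
apply_moves([
  {"x": 0.4, "y": 3.6, "z": 0, "twist": 0},
  {"x": 0.4, "y": 3.6, "z": 0, "twist": 0},
  {"x": 0.4, "y": 3.2, "z": 0, "twist": 0},
  {"x": 0.2, "y": 1.6, "z": 0, "twist": 0},
  {"x": 0, "y": 0, "z": 0, "twist": 0},
  {"x": 0, "y": 0, "z": 0, "twist": 0},
  {"x": 0, "y": 0, "z": 0, "twist": 0},
])

```text
time: 9.38
tcp_pos: [480.5, 302.6, 299.7]
eef_rot: [-0.002, 1.0, -0.0, 0.0]
ft_force: [0.5, 0.0, 0.2]
finger_gap: 55.8
grip_force: 0.0
```

Run:
```python
from h import *
c=grab("wrist");w=c["pixels"];t=grab("scene")["pixels"]
np.save("w4M.npy",c["M"]);cv2.imwrite("pics/w4r.png",w)
cv2.imwrite("pics/w4.png",np.hstack([cv2.resize(w,(400,300)),cv2.resize(t[100:310,100:380],(400,300))]))
im=w.astype(int);m=((im[...,1]-im[...,0]>3)).astype(np.uint8)
n,l,st,ce=cv2.connectedComponentsWithStats(m)
for k in range(1,n):
    if st[k,4]>1500: print(st[k],ce[k])
s=manip.state();print(s["time"],s["tcp_pos"],s["eef_rot"],s["finger_gap"],s["joint_pos"])
```

```text
[  170     0   175   236 22136] [279.23003253 109.04621431]
[ 371    0   53   70 1526] [388.16775885  39.63761468]
[ 405    0   64   57 1904] [440.55042017  24.85241597]
[  460    36   100   276 21174] [518.48318693 181.53834892]
[  93   57   69   77 3261] [126.59000307  95.45844833]
[   0   90   41  117 1908] [ 19.79140461 140.37683438]
[  23  202  109  110 7596] [ 77.26579779 258.40613481]
[ 203  303   58   75 3433] [233.30672881 338.62656569]
9.4833 [480.64725176 302.18271274 299.73614508] [-1.46762458e-03  9.99998896e-01 -6.26848450e-05  2.22193097e-04] 55.535998330597785 [ 5.41186710e-01  2.73821940e-01  1.45869729e+00 -3.40375454e-04
  1.40875664e+00 -1.03249001e+00]
```

View pics/w4.png

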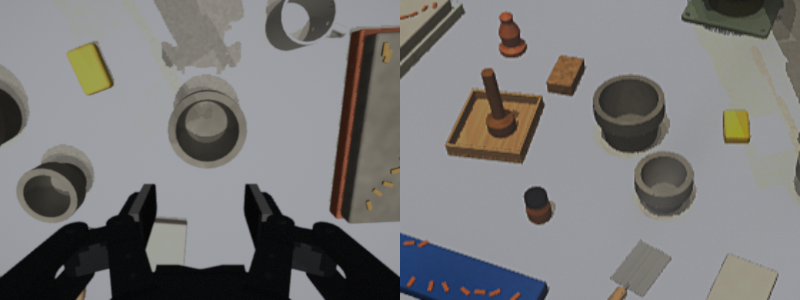

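The tamper stands in the tray. The middle pot's rim is at about (290,181) in the full wrist frame and the small one's at about (70,268).

Run:
```python
from h import *
c=grab("wrist");c["M"]=np.load("w4M.npy");im=cv2.imread("pics/w4r.png").astype(int)
m=((im[...,1]-im[...,0]>3)).astype(np.uint8)
def rim(box,cut,z,cond):
    w=np.zeros_like(m);x0,y0,x1,y1=box;w[y0:y1,x0:x1]=m[y0:y1,x0:x1]
    h=cv2.convexHull(max(cv2.findContours(w,0,1)[0],key=cv2.contourArea))[:,0]
    h=h[cond(h)]
    for k in range(3):
        P=cast(c,h,z);C,r=circ(P);e=np.abs(np.hypot(*(P-C).T)-r);h=h[e<max(1.5,2*np.median(e))]
    print(C,r,len(h),e.max())
rim((210,60,370,240),0,84,lambda h:(h[:,1]>165)&(h[:,1]<238))
rim((15,195,140,315),0,72,lambda h:(h[:,1]>255)&(h[:,0]>15))
print(cast(c,[(290,233),(237,181),(344,181)],84))
```

```text
[487.40426944 312.42385201] 58.90518246907516 20 0.2540065197382759
[605.04041447  40.77103429] 50.58080840083673 13 0.23752930386883264
[[543.89152792 313.27784128]
 [484.46973841 255.46625112]
 [483.86234913 370.55175081]]
```

Call:
apply_moves([
  {"x": -0.2, "y": -1.4, "z": 2, "twist": 0},
  {"x": -0.3, "y": -2, "z": 3, "twist": 0},
  {"x": -0.2, "y": -1, "z": 3.5, "twist": 0},
  {"x": 0, "y": 0, "z": 3.5, "twist": 0},
  {"x": 0, "y": 0, "z": 3.5, "twist": 0},
  {"x": 0, "y": 0, "z": 2.5, "twist": 0},
  {"x": 0, "y": 0, "z": 0, "twist": 0},
  {"x": 0, "y": 0, "z": 0, "twist": 0},
])

```text
time: 10.2
tcp_pos: [487.4, 258.5, 118.9]
eef_rot: [-0.002, 1.0, -0.0, -0.001]
ft_force: [0.5, -0.6, 1.1]
finger_gap: 55.6
grip_force: 0.0
```

Call:
apply_moves([
  {"x": 0, "y": 0, "z": 2, "twist": 0},
  {"x": 0, "y": 0, "z": 2, "twist": 0},
  {"x": 0, "y": 0, "z": 1.5, "twist": 0},
  {"x": 0, "y": 0, "z": 0.8, "twist": 0},
  {"x": 0, "y": 0, "z": 0, "twist": 0},
  {"x": 0, "y": 0, "z": 0, "twist": 0},
])

```text
time: 10.7
tcp_pos: [488.8, 259.9, 57.9]
eef_rot: [-0.002, 1.0, 0.001, 0.001]
ft_force: [0.0, 0.1, 0.3]
finger_gap: 55.8
grip_force: 0.0
```

Call:
apply_moves([
  {"x": 0, "y": 0, "z": 0, "twist": 0},
  {"x": 0, "y": 0, "z": 0, "twist": 0},
  {"x": 0, "y": 0, "z": 0, "twist": 0},
  {"x": 0, "y": 0, "z": 0, "twist": 0},
  {"x": 0, "y": 0, "z": 0, "twist": 0},
  {"x": 0, "y": 0, "z": 0, "twist": 0},
  {"x": 0, "y": 0, "z": 0, "twist": 0},
  {"x": 0, "y": 0, "z": 0, "twist": 0},
], claw=1, force=90)

```text
time: 11.37
tcp_pos: [488.1, 259.6, 57.5]
eef_rot: [-0.002, 1.0, 0.0, 0.001]
ft_force: [-1.5, -1.1, 5.4]
finger_gap: 11.6
grip_force: 86.3
```

Call:
apply_moves([
  {"x": 0, "y": 0, "z": -0.5, "twist": 0},
  {"x": 0, "y": 0, "z": -1, "twist": 0},
  {"x": 0, "y": 0, "z": -2, "twist": 0},
  {"x": 0, "y": 0, "z": -2.5, "twist": 0},
  {"x": 0, "y": 0, "z": -2.5, "twist": 0},
  {"x": 0, "y": 0, "z": -2.5, "twist": 0},
  {"x": 0, "y": 0, "z": -1.5, "twist": 0},
  {"x": 0, "y": 0, "z": -0.5, "twist": 0},
])

```text
time: 12.03
tcp_pos: [488.8, 260.1, 189.8]
eef_rot: [-0.002, 1.0, 0.001, 0.003]
ft_force: [1.2, 0.9, -2.0]
finger_gap: 11.5
grip_force: 86.3
```

Call:
apply_moves([
  {"x": 0, "y": -1, "z": 0, "twist": 0},
  {"x": 0.1, "y": -2, "z": 0, "twist": 0},
  {"x": 0.1, "y": -3, "z": 0, "twist": 0},
  {"x": 0.1, "y": -3.5, "z": 0, "twist": 0},
  {"x": 0.2, "y": -3.5, "z": 0, "twist": 0},
  {"x": 0.2, "y": -3.5, "z": 0, "twist": 0},
  {"x": 0.2, "y": -3.5, "z": 0, "twist": 0},
  {"x": 0.2, "y": -3.5, "z": 0, "twist": 0},
])

```text
time: 12.7
tcp_pos: [475.8, 22.2, 184.8]
eef_rot: [-0.002, 1.0, -0.0, -0.002]
ft_force: [0.7, 0.0, -1.6]
finger_gap: 11.8
grip_force: 86.4
```

Call:
apply_moves([
  {"x": 0.2, "y": -3.5, "z": 0, "twist": 0},
  {"x": 0.2, "y": -3.5, "z": 0, "twist": 0},
  {"x": 0, "y": -3.2, "z": 0, "twist": 0},
  {"x": 0, "y": -2.5, "z": 0, "twist": 0},
  {"x": 0, "y": -2, "z": 0, "twist": 0},
  {"x": 0, "y": -1, "z": 0, "twist": 0},
  {"x": 0, "y": 0, "z": 0, "twist": 0},
  {"x": 0, "y": 0, "z": 0, "twist": 0},
])

```text
time: 13.37
tcp_pos: [473.5, -132.3, 185.4]
eef_rot: [-0.002, 1.0, 0.001, -0.001]
ft_force: [0.0, 1.3, -3.0]
finger_gap: 11.2
grip_force: 86.5
```

Run:
```python
from h import *
c=grab("wrist");w=c["pixels"];t=grab("scene")
np.save("w5M.npy",c["M"]);cv2.imwrite("pics/w5r.png",w);cv2.imwrite("pics/s5r.png",t["pixels"])
cv2.imwrite("pics/w5.png",np.hstack([cv2.resize(w,(400,300)),cv2.resize(t["pixels"][60:270,150:430],(400,300),interpolation=cv2.INTER_CUBIC)]))
s=manip.state();print(s["time"],s["tcp_pos"],s["eef_rot"],s["finger_gap"],s["joint_pos"],s["ft_force"])
```

```text
13.4667 [ 473.90489772 -131.51734096  185.81462068] [-2.63694810e-03  9.99996226e-01  5.04434449e-04 -5.82837338e-04] 11.97646141767716 [-2.94494492e-01  2.26145143e-01  1.81908637e+00  7.00269526e-04
  1.09777121e+00 -1.87088419e+00] [ 0.38475275  0.89366756 -1.81784184]
```

View pics/w5.png

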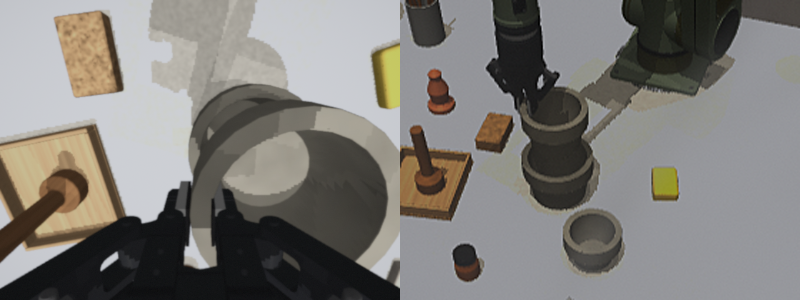

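The wrist view shows the middle pot held level above the large one; the scene view shows its rim near (258,137) over the large rim near (260,175) in full-frame pixels. I'll measure both rims in the scene camera.

Run:
```python
from h import *
c=grab("scene")
def rim(im,box,z,cond,off=(0,0),sc=1,ch=3):
    im=im.astype(int);m=((im[...,1]-im[...,0]>ch)).astype(np.uint8)
    w=np.zeros_like(m);x0,y0,x1,y1=box;w[y0:y1,x0:x1]=m[y0:y1,x0:x1]
    h=cv2.convexHull(max(cv2.findContours(w,0,1)[0],key=cv2.contourArea))[:,0]
    h=h[cond(h)].astype(float)
    h=(h+.5)*sc-.5+np.array(off)
    for k in range(4):
        P=cast(c,h,z);C,r=circ(P);e=np.abs(np.hypot(*(P-C).T)-r);h=h[e<max(1.5,2*np.median(e))]
    print(C,r,len(h),e.max())
s4=cv2.imread("pics/w4.png")[:,400:]
# large rim in s4 crop about (229,100), full = 100+.7*
rim(s4,(180,60,280,115),96,lambda h:h[:,1]<108,(100,100),.7)
s4s=np.ascontiguousarray(s4);rim(s4s,(225,140,305,190),72,lambda h:h[:,1]<178,(100,100),.7)
s5=cv2.imread("pics/s5r.png")
for z in(210,214):rim(s5,(234,118,285,140),z,lambda h:(h[:,1]<139)&(h[:,0]>245))
w=grab("wrist");w["M"]=np.load("w5M.npy")
```

```text
[474.8097771  -76.46970424] 67.55829727169436 19 0.9690413753597227
[603.62648621  40.60951873] 51.166476927654216 13 1.1256110609899608
[448.162054   -44.91920497] 63.79772792179656 4 0.5523397203597398
[452.60702687 -43.09558156] 63.47018389041561 4 0.5495039519807392
```

Run:
```python
from h import *
c=grab("wrist");c["M"]=np.load("w5M.npy");im=cv2.imread("pics/w5r.png")
g=cv2.GaussianBlur(im,(3,3),0).astype(int);m=((g[...,1]-g[...,0]>3)).astype(np.uint8)
w=np.zeros_like(m);w[130:380,330:560]=m[130:380,330:560]
h=cv2.convexHull(max(cv2.findContours(w,0,1)[0],key=cv2.contourArea))[:,0]
h=h[(h[:,0]>430)&(h[:,0]<555)&(h[:,1]>135)&(h[:,1]<375)].astype(float)
for z in (208,212):
    P=cast(c,h,z);print(circ(P),len(h))
    # known radius 60: solve centre only
    from scipy.optimize import least_squares
    r=least_squares(lambda q:np.hypot(*(P-q).T)-60,[474,-77]);print(r.x,np.abs(r.fun).max())
print(h.astype(int).tolist())
```

```text
(array([475.17649578, -77.77790151]), np.float64(61.34256627563705)) 11
[474.43091247 -76.18441615] 0.3330835064386193
(array([472.67896235, -79.63314733]), np.float64(59.298651324303535)) 11
[473.06415795 -80.45825126] 0.22311362876961027
[[478, 153], [481, 154], [489, 157], [507, 164], [511, 166], [514, 168], [525, 176], [537, 185], [540, 188], [551, 338], [540, 354]]
```

Call:
apply_moves([
  {"x": -0.13, "y": 0.1, "z": 0.5, "twist": 0},
  {"x": 0, "y": 0, "z": 1, "twist": 0},
  {"x": 0, "y": 0, "z": 1.2, "twist": 0},
  {"x": 0, "y": 0, "z": 1.2, "twist": 0},
  {"x": 0, "y": 0, "z": 1, "twist": 0},
  {"x": 0, "y": 0, "z": 0.8, "twist": 0},
  {"x": 0, "y": 0, "z": 0.3, "twist": 0},
  {"x": 0, "y": 0, "z": 0, "twist": 0},
])

```text
time: 14.28
tcp_pos: [475.2, -131.4, 125.3]
eef_rot: [-0.002, 1.0, 0.0, -0.001]
ft_force: [0.2, -0.1, -2.1]
finger_gap: 11.5
grip_force: 86.5
```

Call:
apply_moves([
  {"x": 0, "y": 0, "z": 0.2, "twist": 0},
  {"x": 0, "y": 0, "z": 0.3, "twist": 0},
  {"x": 0, "y": 0, "z": 0.3, "twist": 0},
  {"x": 0, "y": 0, "z": 0.2, "twist": 0},
  {"x": 0, "y": 0, "z": 0, "twist": 0},
])

```text
time: 14.7
tcp_pos: [475.4, -131.5, 116.0]
eef_rot: [-0.002, 1.0, 0.0, -0.0]
ft_force: [-0.2, 1.0, -2.8]
finger_gap: 11.7
grip_force: 86.5
```

Call:
apply_moves([
  {"x": 0, "y": 0, "z": 0.2, "twist": 0},
  {"x": 0, "y": 0, "z": 0.3, "twist": 0},
  {"x": 0, "y": 0, "z": 0.2, "twist": 0},
  {"x": 0, "y": 0, "z": 0.2, "twist": 0},
  {"x": 0, "y": 0, "z": 0.1, "twist": 0},
  {"x": 0, "y": 0, "z": 0, "twist": 0},
  {"x": 0, "y": 0, "z": 0, "twist": 0},
])

```text
time: 15.28
tcp_pos: [475.7, -131.6, 106.2]
eef_rot: [-0.002, 1.0, 0.0, -0.0]
ft_force: [-0.5, 0.2, -1.5]
finger_gap: 11.6
grip_force: 86.5
```

Call:
apply_moves([
  {"x": 0, "y": 0, "z": 0.1, "twist": 0},
  {"x": 0, "y": 0, "z": 0, "twist": 0},
  {"x": 0, "y": 0, "z": 0.1, "twist": 0},
  {"x": 0, "y": 0, "z": 0, "twist": 0},
  {"x": 0, "y": 0, "z": 0, "twist": 0},
])

```text
time: 15.7
tcp_pos: [475.6, -131.5, 104.2]
eef_rot: [-0.002, 1.0, 0.0, -0.0]
ft_force: [0.6, -0.0, -1.6]
finger_gap: 11.6
grip_force: 86.5
```

Call:
apply_moves([
  {"x": 0, "y": 0, "z": 0.05, "twist": 0},
  {"x": 0, "y": 0, "z": 0.05, "twist": 0},
  {"x": 0, "y": 0, "z": 0, "twist": 0},
  {"x": 0, "y": 0, "z": 0, "twist": 0},
])

```text
time: 16.03
tcp_pos: [475.7, -131.6, 103.5]
eef_rot: [-0.002, 1.0, -0.0, 0.0]
ft_force: [-1.2, -0.5, -0.1]
finger_gap: 11.5
grip_force: 86.8
```

Call:
apply_moves([
  {"x": 0, "y": 0, "z": 0.05, "twist": 0},
  {"x": 0, "y": 0, "z": 0, "twist": 0},
  {"x": 0, "y": 0, "z": 0, "twist": 0},
])

```text
time: 16.28
tcp_pos: [475.8, -131.7, 103.5]
eef_rot: [-0.002, 1.0, -0.0, 0.0]
ft_force: [-2.4, 0.8, 6.4]
finger_gap: 11.9
grip_force: 87.4
```

Call:
apply_moves([
  {"x": 0, "y": 0, "z": 0, "twist": 0},
  {"x": 0, "y": 0, "z": 0, "twist": 0},
  {"x": 0, "y": 0, "z": 0, "twist": 0},
  {"x": 0, "y": 0, "z": 0, "twist": 0},
  {"x": 0, "y": 0, "z": -0.5, "twist": 0},
  {"x": 0, "y": 0, "z": -1.5, "twist": 0},
  {"x": 0, "y": 0, "z": -2.5, "twist": 0},
  {"x": 0, "y": 0, "z": -3.5, "twist": 0},
], claw=0.35)

```text
time: 16.95
tcp_pos: [474.0, -131.1, 181.8]
eef_rot: [-0.002, 1.0, 0.001, -0.003]
ft_force: [0.6, -0.6, -0.7]
finger_gap: 55.7
grip_force: 0.0
```

Call:
apply_moves([
  {"x": 0, "y": 0, "z": -3.5, "twist": 0},
  {"x": 0, "y": 0, "z": -3.5, "twist": 0},
  {"x": -2.2, "y": 2.2, "z": -2, "twist": 0},
  {"x": -2.6, "y": 2.6, "z": -1, "twist": 0},
  {"x": -2.6, "y": 2.6, "z": 0, "twist": 0},
  {"x": -2.6, "y": 2.6, "z": 0, "twist": 0},
  {"x": -1.8, "y": 1.8, "z": 0, "twist": 0},
  {"x": -1, "y": 0.8, "z": 0, "twist": 0},
])

```text
time: 17.62
tcp_pos: [604.8, -2.4, 282.6]
eef_rot: [-0.004, 1.0, 0.001, 0.0]
ft_force: [0.6, 0.9, 0.2]
finger_gap: 55.4
grip_force: 0.0
```

Call:
apply_moves([
  {"x": 0, "y": 0, "z": 0, "twist": 0},
  {"x": 0, "y": 0, "z": 0, "twist": 0},
  {"x": 0, "y": 0, "z": 0, "twist": 0},
])

```text
time: 17.87
tcp_pos: [602.1, -6.1, 282.9]
eef_rot: [-0.002, 1.0, -0.0, -0.0]
ft_force: [-0.8, 0.4, 0.1]
finger_gap: 55.6
grip_force: 0.0
```

Run:
```python
from h import *
c=grab("wrist");w=c["pixels"];t=grab("scene")
np.save("w6M.npy",c["M"]);cv2.imwrite("pics/w6r.png",w);cv2.imwrite("pics/s6r.png",t["pixels"])
cv2.imwrite("pics/w6.png",np.hstack([cv2.resize(w,(400,300)),cv2.resize(t["pixels"][60:270,150:430],(400,300),interpolation=cv2.INTER_CUBIC)]))
s=manip.state();print(s["time"],s["tcp_pos"],s["finger_gap"],s["ft_force"])
```

```text
17.9667 [602.160528    -6.19916871 283.18701547] 55.19689119914596 [ 0.77668495 -0.89605233  0.41921091]
```

View pics/w6.png

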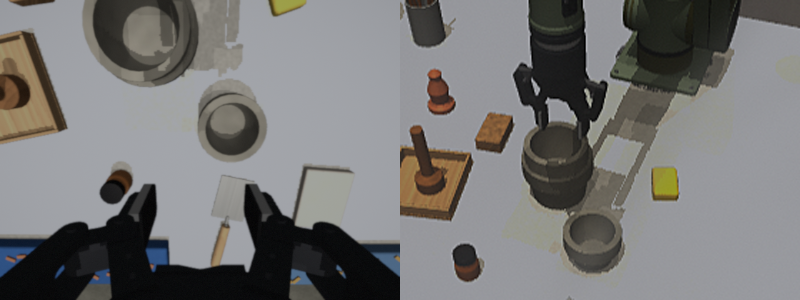

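The middle pot sits level in the large one; the small pot's rim is at about (325,179) in the full wrist frame. Now the fine fit of both.

Run:
```python
from h import *
from scipy.optimize import least_squares
c=grab("wrist");c["M"]=np.load("w6M.npy")
def rim(c,im,box,z,R0,cond,g0):
    g=im.astype(int);m=((g[...,1]-g[...,0]>3)).astype(np.uint8)
    w=np.zeros_like(m);x0,y0,x1,y1=box;w[y0:y1,x0:x1]=m[y0:y1,x0:x1]
    h=cv2.convexHull(max(cv2.findContours(w,0,1)[0],key=cv2.contourArea))[:,0]
    h=h[cond(h)].astype(float);P=cast(c,h,z);f=least_squares(lambda q:np.hypot(*(P-q).T)-R0,g0,loss="soft_l1")
    print(circ(P),f.x,len(h),np.median(np.abs(f.fun)))
im=cv2.imread("pics/w6r.png")
rim(c,im,(265,100,385,235),72,52,lambda h:h[:,1]>170,[604,41])
s=grab("scene")
rim(s,cv2.imread("pics/s6r.png"),(230,140,290,168),130,60,lambda h:(h[:,1]<165)&((h[:,0]<240)|(h[:,0]>280)),[475,-77])
rim(s,cv2.imread("pics/s6r.png"),(255,200,310,228),72,52,lambda h:(h[:,1]<225),[604,41])
```

```text
(array([598.38096985,  37.49619106]), np.float64(56.262896236955115)) [603.33660654  39.98913356] 18 0.27950418745001926
(array([470.17288099, -40.12446456]), np.float64(96.20357652236729)) [449.7654844 -84.6483092] 4 5.31256915299835
(array([551.19803821,  13.57640293]), np.float64(67.63772805614805)) [549.27555287   3.6774798 ] 4 15.639977329645937
```

Call:
apply_moves([
  {"x": -0.2, "y": 0.05, "z": 2, "twist": 0},
  {"x": 0, "y": 0, "z": 3.5, "twist": 0},
  {"x": 0, "y": 0, "z": 3.5, "twist": 0},
  {"x": 0, "y": 0, "z": 3.5, "twist": 0},
  {"x": 0, "y": 0, "z": 3.5, "twist": 0},
  {"x": 0, "y": 0, "z": 1.5, "twist": 0},
  {"x": 0, "y": 0, "z": 0, "twist": 0},
  {"x": 0, "y": 0, "z": 0, "twist": 0},
])

```text
time: 18.73
tcp_pos: [604.8, -5.0, 107.8]
eef_rot: [-0.002, 1.0, 0.0, -0.0]
ft_force: [0.2, -0.3, 0.3]
finger_gap: 55.4
grip_force: 0.0
```

Call:
apply_moves([
  {"x": 0, "y": 0, "z": 2, "twist": 0},
  {"x": 0, "y": 0, "z": 2, "twist": 0},
  {"x": 0, "y": 0, "z": 1.5, "twist": 0},
  {"x": 0, "y": 0, "z": 0.7, "twist": 0},
  {"x": 0, "y": 0, "z": 0, "twist": 0},
  {"x": 0, "y": 0, "z": 0, "twist": 0},
])

```text
time: 19.23
tcp_pos: [606.2, -4.7, 47.4]
eef_rot: [-0.002, 1.0, -0.0, 0.001]
ft_force: [0.1, 0.2, 0.2]
finger_gap: 55.3
grip_force: 0.0
```

Call:
apply_moves([
  {"x": 0, "y": 0, "z": 0, "twist": 0},
  {"x": 0, "y": 0, "z": 0, "twist": 0},
  {"x": 0, "y": 0, "z": 0, "twist": 0},
  {"x": 0, "y": 0, "z": 0, "twist": 0},
  {"x": 0, "y": 0, "z": 0, "twist": 0},
  {"x": 0, "y": 0, "z": 0, "twist": 0},
  {"x": 0, "y": 0, "z": 0, "twist": 0},
  {"x": 0, "y": 0, "z": 0, "twist": 0},
], claw=1, force=90)

```text
time: 19.9
tcp_pos: [605.6, -4.5, 47.1]
eef_rot: [-0.002, 1.0, 0.0, 0.001]
ft_force: [-1.4, -0.8, 6.1]
finger_gap: 10.8
grip_force: 82.3
```

Call:
apply_moves([
  {"x": 0, "y": 0, "z": -0.5, "twist": 0},
  {"x": 0, "y": 0, "z": -1.5, "twist": 0},
  {"x": 0, "y": 0, "z": -2.5, "twist": 0},
  {"x": 0, "y": 0, "z": -3, "twist": 0},
  {"x": 0, "y": 0, "z": -3, "twist": 0},
  {"x": 0, "y": 0, "z": -3, "twist": 0},
  {"x": 0, "y": 0, "z": -2, "twist": 0},
  {"x": 0, "y": 0, "z": -1, "twist": 0},
])

```text
time: 20.57
tcp_pos: [606.1, -4.6, 214.1]
eef_rot: [-0.002, 1.0, -0.0, 0.002]
ft_force: [0.2, -0.3, -2.3]
finger_gap: 11.3
grip_force: 82.3
```

Call:
apply_moves([
  {"x": 0, "y": 0, "z": 0, "twist": 0},
  {"x": 0, "y": 0, "z": 0, "twist": 0},
  {"x": 0, "y": 0, "z": 0, "twist": 0},
])

```text
time: 20.82
tcp_pos: [603.9, -4.5, 208.7]
eef_rot: [-0.002, 1.0, 0.0, -0.002]
ft_force: [0.6, 0.2, -2.6]
finger_gap: 10.6
grip_force: 82.3
```

Call:
apply_moves([
  {"x": 0.8, "y": -0.7, "z": 0, "twist": 0},
  {"x": 1.8, "y": -1.7, "z": 0, "twist": 0},
  {"x": 2.3, "y": -2.2, "z": 0, "twist": 0},
  {"x": 2.4, "y": -2.2, "z": 0, "twist": 0},
  {"x": 2.4, "y": -2.2, "z": 0, "twist": 0},
  {"x": 1.8, "y": -1.7, "z": 0, "twist": 0},
  {"x": 1, "y": -0.9, "z": 0, "twist": 0},
  {"x": 0.3, "y": -0.3, "z": 0, "twist": 0},
])

```text
time: 21.48
tcp_pos: [475.2, -125.2, 210.0]
eef_rot: [-0.001, 1.0, 0.0, -0.001]
ft_force: [-0.1, 0.5, -2.0]
finger_gap: 10.7
grip_force: 82.4
```

Call:
apply_moves([
  {"x": 0, "y": 0, "z": 0, "twist": 0},
  {"x": 0, "y": 0, "z": 0, "twist": 0},
  {"x": 0, "y": 0, "z": 0, "twist": 0},
  {"x": 0, "y": 0, "z": 0, "twist": 0},
])

```text
time: 21.82
tcp_pos: [478.5, -123.4, 210.6]
eef_rot: [-0.003, 1.0, 0.0, 0.0]
ft_force: [0.8, -0.6, -1.6]
finger_gap: 11.0
grip_force: 82.4
```

Run:
```python
from h import *
from scipy.optimize import least_squares
c=grab("wrist");w=c["pixels"];t=grab("scene")
np.save("w7M.npy",c["M"]);cv2.imwrite("pics/w7r.png",w);cv2.imwrite("pics/s7r.png",t["pixels"])
cv2.imwrite("pics/w7.png",np.hstack([cv2.resize(w,(400,300)),cv2.resize(t["pixels"][60:270,150:430],(400,300),interpolation=cv2.INTER_CUBIC)]))
s=manip.state();print(s["time"],s["tcp_pos"],s["finger_gap"],s["ft_force"])
g=w.astype(int);m=((g[...,1]-g[...,0]>3)).astype(np.uint8)
ww=np.zeros_like(m);ww[130:380,330:560]=m[130:380,330:560]
h=cv2.convexHull(max(cv2.findContours(ww,0,1)[0],key=cv2.contourArea))[:,0]
h=h[(h[:,0]>430)&(h[:,0]<555)&(h[:,1]>170)&(h[:,1]<375)].astype(float)
P=cast(c,h,s["tcp_pos"][2]+25);print(circ(P),least_squares(lambda q:np.hypot(*(P-q).T)-52,[475,-77]).x,h.astype(int).tolist())
```

```text
21.9167 [ 478.21943875 -123.48778674  210.60693513] 10.777447561083179 [-0.24289141  0.31704376 -2.60993671]
(array([477.33192827, -79.13236077]), np.float64(51.25165345630498)) [477.51068882 -79.94934962] [[481, 191], [485, 194], [495, 203], [505, 213], [512, 224], [517, 232], [519, 237], [521, 243], [524, 253], [525, 257], [526, 263], [526, 287], [524, 296], [521, 308], [520, 311], [517, 318], [509, 334], [500, 346], [493, 355], [486, 361]]
```

View pics/w7.png

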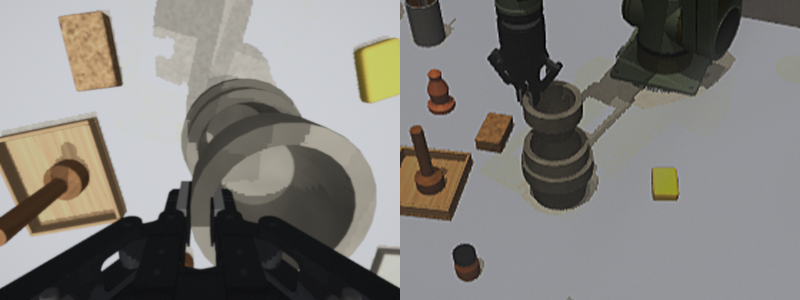

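The small pot hangs level over the stack, about 2 mm too far ahead. I'll correct that and lower it.

Call:
apply_moves([
  {"x": 0.2, "y": 0.05, "z": 0.5, "twist": 0},
  {"x": 0, "y": 0, "z": 1, "twist": 0},
  {"x": 0, "y": 0, "z": 1.2, "twist": 0},
  {"x": 0, "y": 0, "z": 1, "twist": 0},
  {"x": 0, "y": 0, "z": 1, "twist": 0},
  {"x": 0, "y": 0, "z": 0.5, "twist": 0},
  {"x": 0, "y": 0, "z": 0, "twist": 0},
  {"x": 0, "y": 0, "z": 0, "twist": 0},
])

```text
time: 22.58
tcp_pos: [475.6, -123.6, 158.5]
eef_rot: [-0.002, 1.0, 0.0, -0.0]
ft_force: [0.5, -0.2, -2.7]
finger_gap: 10.7
grip_force: 82.4
```

Call:
apply_moves([
  {"x": 0, "y": 0, "z": 0.2, "twist": 0},
  {"x": 0, "y": 0, "z": 0.3, "twist": 0},
  {"x": 0, "y": 0, "z": 0.2, "twist": 0},
  {"x": 0, "y": 0, "z": 0.2, "twist": 0},
  {"x": 0, "y": 0, "z": 0, "twist": 0},
  {"x": 0, "y": 0, "z": 0, "twist": 0},
])

```text
time: 23.08
tcp_pos: [475.6, -123.6, 149.7]
eef_rot: [-0.002, 1.0, 0.0, -0.0]
ft_force: [0.0, -0.1, -1.6]
finger_gap: 10.8
grip_force: 82.4
```

Call:
apply_moves([
  {"x": 0, "y": 0, "z": 0.2, "twist": 0},
  {"x": 0, "y": 0, "z": 0.2, "twist": 0},
  {"x": 0, "y": 0, "z": 0.2, "twist": 0},
  {"x": 0, "y": 0, "z": 0.2, "twist": 0},
  {"x": 0, "y": 0, "z": 0.05, "twist": 0},
  {"x": 0, "y": 0, "z": 0, "twist": 0},
  {"x": 0, "y": 0, "z": 0, "twist": 0},
])

```text
time: 23.67
tcp_pos: [475.6, -123.6, 141.2]
eef_rot: [-0.002, 1.0, 0.0, -0.0]
ft_force: [1.3, 0.1, -1.2]
finger_gap: 11.2
grip_force: 82.4
```

Call:
apply_moves([
  {"x": 0, "y": 0, "z": 0.1, "twist": 0},
  {"x": 0, "y": 0, "z": 0, "twist": 0},
  {"x": 0, "y": 0, "z": 0.05, "twist": 0},
  {"x": 0, "y": 0, "z": 0, "twist": 0},
  {"x": 0, "y": 0, "z": 0, "twist": 0},
])

```text
time: 24.08
tcp_pos: [475.6, -123.6, 139.8]
eef_rot: [-0.002, 1.0, 0.0, 0.0]
ft_force: [-0.4, 0.2, -2.2]
finger_gap: 10.9
grip_force: 88.1
```

Call:
apply_moves([
  {"x": 0, "y": 0, "z": 0.05, "twist": 0},
  {"x": 0, "y": 0, "z": 0, "twist": 0},
  {"x": 0, "y": 0, "z": 0, "twist": 0},
  {"x": 0, "y": 0, "z": 0, "twist": 0},
])

```text
time: 24.42
tcp_pos: [475.6, -123.6, 139.3]
eef_rot: [-0.002, 1.0, 0.0, 0.0]
ft_force: [0.6, 0.2, -2.5]
finger_gap: 10.5
grip_force: 92.6
```

Call:
apply_moves([
  {"x": 0, "y": 0, "z": 0.05, "twist": 0},
  {"x": 0, "y": 0, "z": 0, "twist": 0},
  {"x": 0, "y": 0, "z": 0, "twist": 0},
])

```text
time: 24.67
tcp_pos: [475.7, -123.6, 139.0]
eef_rot: [-0.002, 1.0, 0.0, 0.0]
ft_force: [-1.1, -0.7, -0.5]
finger_gap: 11.0
grip_force: 89.0
```

Call:
apply_moves([
  {"x": 0, "y": 0, "z": 0.05, "twist": 0},
  {"x": 0, "y": 0, "z": 0, "twist": 0},
  {"x": 0, "y": 0, "z": 0, "twist": 0},
  {"x": 0, "y": 0, "z": 0, "twist": 0},
])

```text
time: 25.0
tcp_pos: [476.0, -123.6, 139.0]
eef_rot: [-0.002, 1.0, -0.0, 0.001]
ft_force: [-1.1, 1.5, 5.9]
finger_gap: 10.7
grip_force: 89.5
```

Seated (+5.9 N). I'll release, rise clear and back away for a look.

Call:
apply_moves([
  {"x": 0, "y": 0, "z": 0, "twist": 0},
  {"x": 0, "y": 0, "z": 0, "twist": 0},
  {"x": 0, "y": 0, "z": 0, "twist": 0},
  {"x": 0, "y": 0, "z": 0, "twist": 0},
  {"x": 0, "y": 0, "z": -0.5, "twist": 0},
  {"x": 0, "y": 0, "z": -1.5, "twist": 0},
  {"x": 0, "y": 0, "z": -2.5, "twist": 0},
  {"x": 0, "y": 0, "z": -3.5, "twist": 0},
], claw=0.35)

```text
time: 25.67
tcp_pos: [474.0, -123.1, 217.3]
eef_rot: [-0.002, 1.0, 0.001, -0.003]
ft_force: [1.2, -0.9, -1.1]
finger_gap: 55.4
grip_force: 0.0
```

Call:
apply_moves([
  {"x": 0, "y": 0, "z": -3, "twist": 0},
  {"x": 0, "y": 0, "z": -3, "twist": 0},
  {"x": 0, "y": 2, "z": -1, "twist": 0},
  {"x": 0, "y": 3, "z": 0, "twist": 0},
  {"x": 0, "y": 3, "z": 0, "twist": 0},
  {"x": 0, "y": 2, "z": 0, "twist": 0},
  {"x": 0, "y": 0, "z": 0, "twist": 0},
  {"x": 0, "y": 0, "z": 0, "twist": 0},
])

```text
time: 26.33
tcp_pos: [475.1, -23.1, 288.6]
eef_rot: [-0.003, 1.0, -0.0, 0.0]
ft_force: [0.0, -0.2, -0.3]
finger_gap: 55.9
grip_force: 0.0
```

Run:
```python
from h import *
w=grab("wrist")["pixels"];t=grab("scene")["pixels"]
cv2.imwrite("pics/w8.png",np.hstack([cv2.resize(w,(400,300)),cv2.resize(t[60:270,150:430],(400,300),interpolation=cv2.INTER_CUBIC)]))
s=manip.state();print(s["time"],s["tcp_pos"],s["ft_force"])
```

```text
26.4333 [475.19866468 -24.21682995 288.38259867] [-0.43854236  0.53036801  0.37228693]
```

View pics/w8.png

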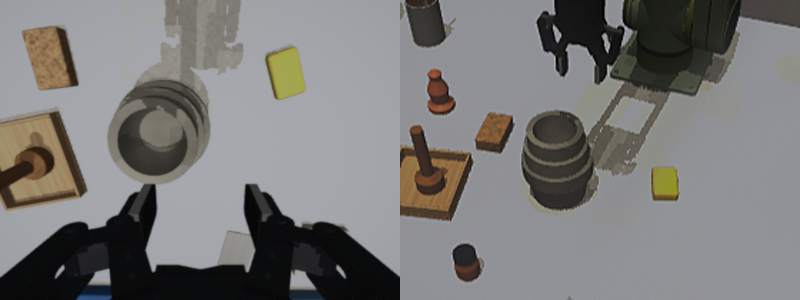

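The view shows the three pots nested level (stack at about (157,140) in the left half), the tamper upright in the tray at (35,160), and the neighbouring objects undisturbed.

```bash
python3 -c "
from cell import manip
print(manip.job_done())"
```

```text
the job is handed in; nothing more can be done
None
```

I stood the tamper upright in the tray, nested the middle pot in the widest and the smallest in the middle one, and handed the job in at about 26 s; the last pictures show all three level and the nearby things undisturbed.

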